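Close and lock a service hatch with its quarter-turn fastener

ROBOT

A 7-joint arm with a two-finger parallel gripper is mounted at the origin on a cart in front of the work surface, level with it; the furniture and walls round the work are solid. World frame = base frame: x ahead of the robot, y to its left, z up, the work surface at z = 0. Lengths are in m, angles in rad, forces in N, time in s.
With the tool pointing down it reaches from about 0.425 to 0.925 m from the base axis. Payload 6.8 kg.
Tool frame: the origin (TCP) lies at the very end of the fingers, on their centre line; the grasp point (between the pads) lies 19 mm behind it; z points along the fingers, y is the line along which they close (so a half turn about z gives the same grasp; the last joint's range is limited). The gripper opens to 85 mm and grips with 20 to 120 N. Pads are 22 mm wide; open, the fingers measure 114 mm over their backs; the gripper's body (76 mm by 85 mm) begins 54 mm behind the grasp point. The pads swing forward as they close: fully open they stand 13 mm farther back than shut.
Start: joints at [1.031, 0.477, 0.022, 1.555, -0.011, 1.109, -0.083], TCP at [0.283, -0.613, 0.231] pointing down, gripper open.
Joint ranges: [-2.96, 2.96], [-0.34, 2.1], [-1.41, 1.46], [0.24, 2.44], [-1.37, 4.51], [0.17, 1.92], [-2.96, 2.96]. Speed limits (rad/s): [2.39, 2.39, 3.14, 3.14, 3.14, 3.14, 3.14].

INTERFACE

Orientations are given as a unit quaternion [w, x, y, z].
In Python, from station import bot gives the robot as it stands.
- The arm moves only by the tool nudge_tcp, called after "Request:" by a JSON object that holds its "api" and its "payload", one argument or row to a line. Schema: {"type":"object","properties":{"deltas":{"type":"array","items":{"type":"object","properties":{"xyz":{"type":"array","items":{"type":"number"},"minItems":3,"maxItems":3},"rz":{"type":"number"},"aperture":{"type":"number"}},"additionalProperties":false,"required":["aperture"]},"minItems":1,"maxItems":20},"squeeze":{"type":"number"},"only":{"type":"string"},"quiet":{"type":"boolean"},"lines":{"type":"string"}},"required":["deltas"],"additionalProperties":false}. deltas is a list of rows, 1 to 20 of them, each an object with the fields xyz (a list: dx, dy, dz in shares of the most that a row can go, 1 being 50 mm), rz (a turn about the tool's z in rad), aperture (the opening from 0.0 (shut) to 1.0 (fully open)); a field left out counts as zero (the opening has to be given); each row shifts and turns the commanded pose from where the row before left it, along the tool's axes as they then stand; what a row does not reach is not made up. A row lasts 1/10 s, in which the tool goes at most 0.05 m and 0.15 rad, less where a joint would pass 70% of its speed; a pose out of reach is approached as far as the arm can. The fingers move at their own pace and stop on an object; squeeze is the grip in N (left out, the last holds). Time passes only in rows, so rows that do not move let the fingers close. The tool returns the time, the measured TCP pose, the force, the opening and the grip force at its end. only (a regular expression) keeps the lines of the reply that match it, lines (a string "A,B") keeps lines A to B, and quiet returns only ok. Input that does not fit is refused with a message, and nothing moves.
- bot.get_obs(): the state, without advancing time (a new reading comes with each control period).
- bot.read_camera(name): name is "side" or "top"; returns the picture (420x560x3 uint8, blue, green, red); there is no depth.
- bot.camera_info(name): a dict with "vertical_fov" (degrees; the focal length in pixels is half the picture's height over the tangent of half this angle, whatever the lens; pixels are square), "cx", "cy" (the principal point, pixels), "view" (4x4, takes a point from world to camera coordinates). Camera axes: x right, y up, looking along -z (the intrinsics and any distortion apply to the point x, -y, -z); pixel columns grow to the right and rows downward; lengths in m; the calibration is good to about 2 mm. A picture is of the moment at which its call begins. camera_info takes no time and is no camera call.
- bot.hand_in(): hands the job in; it is judged then, once.
The state is a dict: "t": time; "q": joint angles; "joint_vel": joint speeds; "joint_torque": joint torques, N m; "eef_pos": TCP position; "tool_rot": TCP orientation; "contact_force": force on the tool from outside, world axes, zero at the start; "torque": the same for the moment, N m; "gripper_width": opening from 0.0 (shut) to 1.0 (fully open); "grasp_force": force on a finger pad.
Only numpy, scipy, OpenCV 4.12 (cv2) and the standard library are available. Lean on these libraries where they do the work, as an engineer would, in place of code of your own. Each camera call takes 0.05 s, during which the arm holds its last target. There are 200 camera calls.

TASK

Draw the aluminium hatch cover out from under the grey riser by its projecting end and set it down flat on the bench, clear of the riser, letting go of it. Then take it by its black wing knob, lower it right home into the seat in the top of the blue housing, and turn the knob a quarter turn clockwise until it drops into its locked position. Leave the other loose things where they are.

Things in the scene. Friction and masses are not known exactly. Their poses are not given: they have to be found in the camera images.
- cover: loose hatch cover: aluminium plate 120 x 62 x 8 mm with a black wing knob in its middle, 0.2 to 0.4 kg; symmetric by half a turn. Origin: centre of its underside, x along its length, z up. Four feet (8 mm thick, x +-42, y +-15 mm) span z 0 to 14 mm, the plate 14 to 22 mm. Starts on its feet on the bench under the riser's roof, one end projecting 36 to 46 mm from the riser's front
- fastener (a joint): quarter-turn fastener of the cover: 0 open (wing along the cover, at the green mark), 1.57 locked (wing across, at the red mark; stop). Locks clockwise seen from above. Spring detent: below about 0.65 it springs back to 0; beyond, it snaps on by itself and the wing, sinking 4 mm in all, drops into the notch. Needs under 0.15 N m. Starts open
- tongue (a point): locking tongue under the cover, turning with the wing and parallel to it (x along it): 58 x 10 x 4 mm; this point is its centre, 5 mm above the cover's origin. Open, it passes through the seat's opening; locked, its ends lie under the ledge. It can turn home only with the cover fully down in the seat (or off it)
- wing_grip (a point): middle of the black wing knob on the turning axis, at the cover's centre: wing 38 long, 10 thick, 18 mm high; x along the wing. The point is 19 mm above the plate's top when open (41 mm above the cover's origin), 15 mm when locked; the wing's underside is 9 mm below the point, clear of the plate but for a boss 24 mm across
- housing: blue power-unit housing fixed to the bench, 150 (x) x 92 (y) x 52 mm high, origin at the centre of its underside, x along its length. In its top is a pocket 126 x 68 mm whose walls (12 mm thick) rise 12 mm above a steel seat ledge; the ledge (5 mm thick) frames an opening 102 x 46 mm, 31 mm deep
- seat (a point): centre of the hatch seat: in the plane of the ledge's top, 40 mm above the housing's underside; axes as the housing's. With the cover home its plate lies on the ledge, its feet in the opening, the cover's origin 14 mm below this point
- riser: fixed grey sheet-steel bench riser, 110 deep (x) x 170 wide (y) x 59 mm high, roof 3 mm thick, open at the front (its -x side) ; origin at the floor under its centre. A carton (109 mm high) and a white case (38 mm) stand on the rear half of its roof and are fixed to it
- kapton_roll: bystander, loose: amber tape roll lying flat, 68 mm across, 19 mm high; ahead of the cover, in front of the riser; origin at the centre of its underside
- flux_bottle: bystander, loose: white bottle with black cap standing, 33 mm across, 82 mm high; beside the way out of the riser; origin at the centre of its underside
- yellow_tin: bystander, loose: round yellow tin, 43 mm across, 22 mm high; beside the way out of the riser; origin at the centre of its underside
- driver_yellow: bystander, loose: yellow screwdriver lying, 148 mm long, 19 mm thick; beside the housing; origin at the centre of its underside
- side_cutter: bystander, loose: blue side cutter lying, 127 x 40 x 10 mm; beside the housing, on its other side; origin at the centre of its underside
- solder_reel_b: bystander, loose: reel of copper-coloured wire lying flat, 61 mm across, 26 mm high; beyond the housing's far end; origin at the centre of its underside
- fuse_box: bystander, loose: cream carton, 50 x 75 x 22 mm; between the riser and the housing; origin at the centre of its underside

How it is judged:
By the outcome, as a careful person would: the job done as asked, in the order asked, and still so for the second after the job is handed in, with the robot touching nothing.
It also fails if it takes over 51 s, if anything falls off the work surface, if the arm or the gripper's body presses on something with over 40 N, if the wrist force passes 120 N, or if a joint passes its speed limit or range.

## Working session

There is one attempt and no reset: what is moved stays moved. The work goes in short steps, Python scripts to look and compute and a tool call to move; the robot and the scene stay as the last step left them, time stands still between calls to the robot, and variables do not carry over. Pictures are saved under pics/ and viewed, at most 10 in all, crops included, and the job is handed in when it is done.

```bash
ls; mkdir -p pics; python3 - <<'E'
from station import bot
import cv2
for n in("top","side"):
    im=bot.read_camera(n); cv2.imwrite(f"pics/{n}0.png",im)
    print(n,bot.camera_info(n))
o=bot.get_obs();print(o)
E
```

```text
pics
station.py
top {'vertical_fov': 51.21584540217232, 'cx': 281.00308491554557, 'cy': 215.06026336023723, 'view': array([[ 0.01307867, -0.99989444, -0.00632875, -0.05076348],
       [ 0.99848835,  0.01272183,  0.05347116, -0.51890307],
       [-0.053385  , -0.00701851,  0.99854934, -1.09757926],
       [ 0.        ,  0.        ,  0.        ,  1.        ]])}
side {'vertical_fov': 53.55649847106066, 'cx': 276.56354390687085, 'cy': 209.99008556383853, 'view': array([[-0.85417633, -0.51987314, -0.01071047,  0.41740502],
       [ 0.35281337, -0.59457415,  0.72249865, -0.27032517],
       [-0.38197581,  0.61336245,  0.69128936, -0.70983803],
       [ 0.        ,  0.        ,  0.        ,  1.        ]])}
{'t': 0.1, 'q': array([ 1.03090997,  0.47770623,  0.02239928,  1.55634326, -0.01154546,
        1.10929686, -0.0830865 ]), 'joint_vel': array([ 4.43256045e-04, -4.63151800e-05,  5.45363738e-05, -3.60463268e-03,
        8.66521934e-04, -3.51886682e-04, -1.01755092e-03]), 'joint_torque': array([ 4.69810126e-03, -5.97766757e+01,  1.61387902e+00, -2.81958014e+01,
        1.28332412e-02,  5.04709882e-03,  4.28292230e-05]), 'eef_pos': array([ 0.28223285, -0.6125823 ,  0.23043547]), 'tool_rot': array([-7.81079173e-04,  9.76789083e-01,  2.14201838e-01, -2.23992100e-04]), 'contact_force': array([ 0.76186728, -0.23139058,  0.05122544]), 'torque': array([ 0.02002645, -0.00608942,  0.04156192]), 'grasp_force': 0.0, 'gripper_width': 0.9971122535086272}
```

View pics/top0.png

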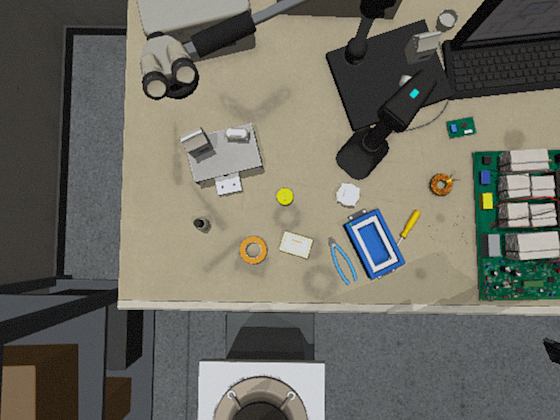

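View pics/side0.png

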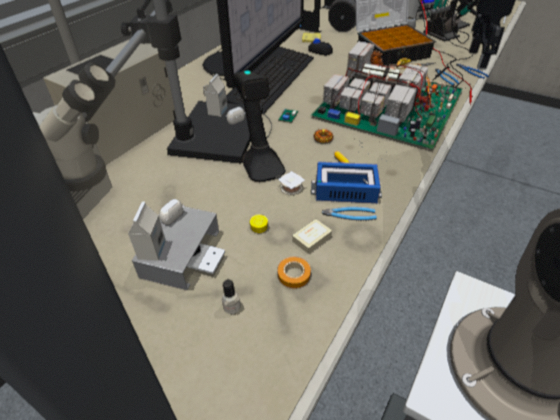

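The top view shows the cover end at (229,185), the riser at (223,155), the tape roll at (253,250), the bottle at (201,224), the tin at (285,197) and the housing at (374,243). Next I'll enlarge these areas.

```bash
cat > h.py <<'E'
import numpy as np, cv2
from station import bot
def cam(n):
    c=bot.camera_info(n); f=210/np.tan(np.radians(c["vertical_fov"])/2); return c,f
def px(n,u,v,z):
    c,f=cam(n);V=np.array(c["view"]);R=V[:3,:3];t=V[:3,3]
    d=R.T@np.array([(u-c["cx"])/f,-(v-c["cy"])/f,-1]);o=-R.T@t
    return (o+d*(z-o[2])/d[2])[:2]
def proj(n,p):
    c,f=cam(n);V=np.array(c["view"]);q=V[:3,:3]@np.array(p)+V[:3,3]
    return c["cx"]+f*q[0]/-q[2],c["cy"]-f*q[1]/-q[2]
def crop(src,u,v,w,h,s): 
    return cv2.resize(src[v:v+h,u:u+w],None,fx=s,fy=s,interpolation=cv2.INTER_CUBIC)
E
python3 - <<'E'
from h import *
t=cv2.imread("pics/top0.png");s=cv2.imread("pics/side0.png")
cv2.imwrite("pics/c1.png",np.hstack([crop(t,180,115,80,100,5),crop(t,335,200,80,100,5)]))
cv2.imwrite("pics/c2.png",np.hstack([crop(s,130,190,100,100,4),crop(s,300,150,100,100,4)]))
E
```

```text
(no output)
```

View pics/c1.png

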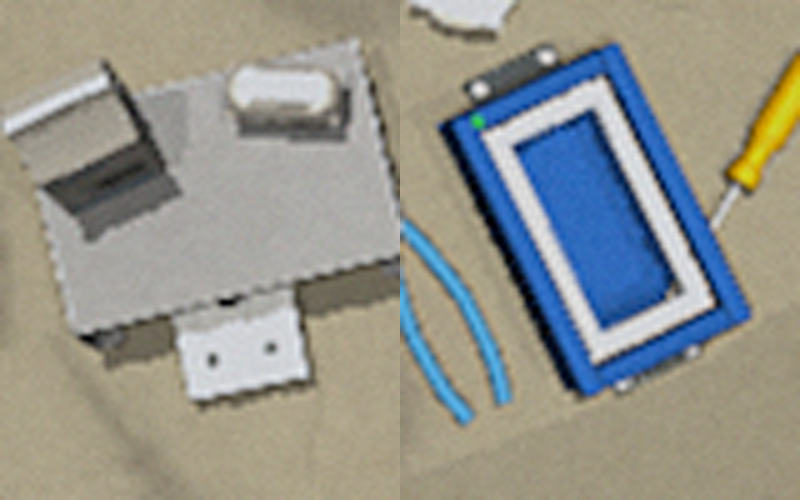

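View pics/c2.png

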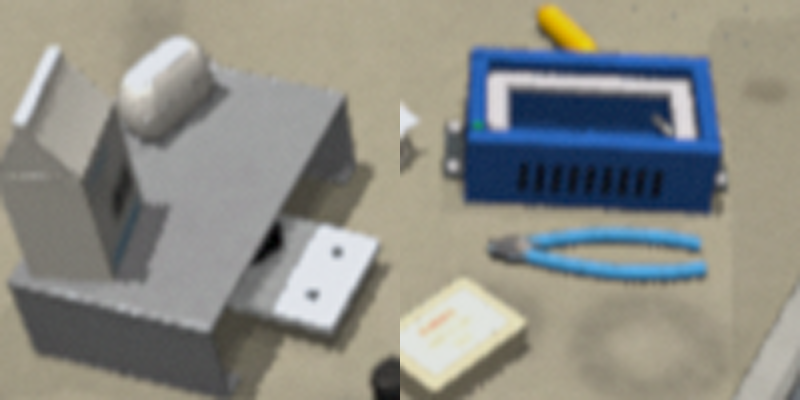

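The left crop shows the cover's front corners at (198,405) and (312,380), and the riser's roof front corners at (78,335) and (400,258). The right crop shows the housing's top corners at (445,122), (615,43), (750,315) and (585,393). The side crop has the cover's front corners at (380,238) and (332,333).

```bash
python3 - <<'E'
from h import *
np.set_printoptions(precision=4,suppress=True)
T=lambda x,y,u0,v0,z,n="top",s=5:px(n,(x+.5)/s-.5+u0,(y+.5)/s-.5+v0,z)
a=T(198,405,180,115,.020);b=T(312,380,180,115,.020)
print("cover top",a,b,np.linalg.norm(a-b))
d=(b-a);print("yaw of width normal",np.degrees(np.arctan2(d[1],d[0])))
a2=T(332,333,130,190,.022,"side",4);b2=T(380,238,130,190,.022,"side",4);d=b2-a2
print("cover side",a2,b2,np.linalg.norm(d),np.degrees(np.arctan2(d[1],d[0])))
r=[T(x,y,180,115,.059) for x,y in((78,335),(400,258),(358,40))]
print("riser",r,np.linalg.norm(r[0]-r[1]),np.linalg.norm(r[2]-r[1]),np.degrees(np.arctan2(*(r[1]-r[0])[::-1])))
rs=[T(x,y,130,190,.059,"side",4) for x,y in((215,330),(348,95),(12,280))];print("riser side",rs)
h=[T(x-400,y,335,200,.052) for x,y in((445,122),(615,43),(750,315),(585,393))]
print("housing",h,np.mean(h,0))
for i,j in((0,3),(1,2)): e=h[i]-h[j];print(np.linalg.norm(e),np.degrees(np.arctan2(e[1],e[0])))
for i,j in((0,1),(3,2)): e=h[i]-h[j];print(np.linalg.norm(e),np.degrees(np.arctan2(e[1],e[0])))
hs=[T(x-400,y,300,150,.052,"side",4) for x,y in((472,47),(713,58),(720,145),(466,133))]
print("housing side",hs,np.mean(hs,0))
for n,u,v,z in(("kapton",253,250,.019),("bottle",201,223,.08),("tin",285,197,.022),("reel",348,195,.026),("fuse",296,245,.022)):print(n,px("top",u,v,z))
E
```

```text
cover top [0.5665 0.1129] [0.5799 0.0554] 0.05903894565271621
yaw of width normal -76.86075638249956
cover side [0.5656 0.1204] [0.5825 0.0572] 0.0654013540023444 -75.09929653838407
riser [array([0.5964, 0.1665]), array([0.6362, 0.0096]), array([0.7441, 0.032 ])] 0.16193879464083885 0.11016768001386305 -75.75853434665812
riser side [array([0.5934, 0.1682]), array([0.6366, 0.0072]), array([0.6993, 0.1957])]
housing [array([ 0.4975, -0.1976]), array([ 0.5373, -0.2805]), array([ 0.4056, -0.3462]), array([ 0.3668, -0.2662])] [ 0.4518 -0.2726]
0.14762424884277942 27.69300684715139
0.1471725807461278 26.513275694014602
0.09196074899155515 115.61328660161143
0.08891590467727144 115.85337363941773
housing side [array([ 0.5367, -0.2794]), array([ 0.4021, -0.3456]), array([ 0.3677, -0.2687]), array([ 0.5011, -0.2025])] [ 0.4519 -0.2741]
kapton [0.4304 0.0252]
bottle [0.4946 0.146 ]
tin [ 0.5648 -0.0536]
reel [ 0.5715 -0.2118]
fuse [ 0.4444 -0.0827]
```

```bash
cat >> h.py <<'E'
from scipy.spatial.transform import Rotation as Rt
def to(p,yaw=None,pose=None):
    """tool-axis shift (and turn) from the measured pose to world p, tool-x yaw in deg"""
    o=bot.get_obs(); w,x,y,z=o["tool_rot"]; R=Rt.from_quat([x,y,z,w])
    X=R.as_matrix()[:,0]; psi=np.degrees(np.arctan2(X[1],X[0]))
    dt=0 if yaw is None else np.radians(psi-yaw)
    R2=R*Rt.from_rotvec([0,0,dt])
    print("t",round(o["t"],2),"yaw",psi.round(2),"turn",round(dt,4),"then shift",R2.inv().apply(np.array(p)-o["eef_pos"]).round(4),"q7",o["q"][6].round(2))
E
python3 -c "
from h import *
to([.589,.0904,.231],14)"
```

```text
t 0.1 yaw 24.74 turn 0.1874 then shift [ 4.677e-01 -6.079e-01  2.000e-04] q7 -0.08
```
Rows: turn .0937 x2, then 0.767 total in 20 rows: 0.0234,-0.0304 *20 -> 38 mm per row. OK. Does azimuth rate matter? 0.38/.5=.76 rad/s OK. "What a row does not reach is not made up"; we re-measure. Opening 1.0 for finger (114 over backs ±57): near bottle? During approach at grasp: bottle along 62 vs grasp -16; fine. Use 1.

The rows are not in the units I measure in: shifts go in shares of 50 mm. I convert before sending: -0.0356 m is -0.712, -0.034 m is -0.68.

Request:
{"api": "nudge_tcp", "payload": {
  "deltas": [
    {"rz": 0.0937, "aperture": 1},
    {"rz": 0.0937, "aperture": 1},
    {"xyz": [0.2, -0.3, 0], "aperture": 1},
    {"xyz": [0.4, -0.5, 0], "aperture": 1},
    {"xyz": [0.55, -0.712, 0], "aperture": 1},
    {"xyz": [0.55, -0.712, 0], "aperture": 1},
    {"xyz": [0.55, -0.712, 0], "aperture": 1},
    {"xyz": [0.55, -0.712, 0], "aperture": 1},
    {"xyz": [0.55, -0.712, 0], "aperture": 1},
    {"xyz": [0.55, -0.712, 0], "aperture": 1},
    {"xyz": [0.55, -0.712, 0], "aperture": 1},
    {"xyz": [0.55, -0.712, 0], "aperture": 1},
    {"xyz": [0.55, -0.712, 0], "aperture": 1},
    {"xyz": [0.55, -0.712, 0], "aperture": 1},
    {"xyz": [0.55, -0.712, 0], "aperture": 1},
    {"xyz": [0.55, -0.712, 0], "aperture": 1},
    {"xyz": [0.55, -0.712, 0], "aperture": 1},
    {"xyz": [0.55, -0.712, 0], "aperture": 1},
    {"xyz": [0.55, -0.712, 0], "aperture": 1},
    {"xyz": [0.5, -0.68, 0], "aperture": 1}
  ]
}}

```text
t: 2.1
eef_pos: [0.5893, 0.0919, 0.2309]
tool_rot: [-0.0, 0.993, 0.122, -0.0]
contact_force: [0.6, -0.6, 0.1]
gripper_width: 1.004
grasp_force: 0.0
```

```bash
python3 -c "
from h import *
to([.589,.0904,.09],14)"
```

```text
t 2.1 yaw 14.02 turn 0.0004 then shift [-0.0006  0.0014  0.1409] q7 -1.69
```

Converted, 0.04 m is 0.8, 0.03 m is 0.6.

Request:
{"api": "nudge_tcp", "payload": {
  "deltas": [
    {"xyz": [0, 0.028, 0.6], "aperture": 1},
    {"xyz": [0, 0, 0.8], "aperture": 1},
    {"xyz": [0, 0, 0.8], "aperture": 1},
    {"xyz": [0, 0, 0.6], "aperture": 1},
    {"xyz": [0, 0, 0.6], "aperture": 1},
    {"xyz": [0, 0, 0.5], "aperture": 1},
    {"xyz": [0, 0, 0.4], "aperture": 1},
    {"xyz": [0, 0, 0.2], "aperture": 1},
    {"xyz": [0, 0, 0.06], "aperture": 1},
    {"aperture": 1}
  ],
  "squeeze": 30
}}

```text
t: 3.1
eef_pos: [0.5895, 0.0887, 0.0034]
tool_rot: [0.0, 0.993, 0.122, 0.0]
contact_force: [-0.4, -0.3, -0.7]
gripper_width: 1.0
grasp_force: 0.0
```

```bash
python3 -c "
from h import *
to([.589,.0904,.002],14)
cv2.imwrite('pics/s1.png',crop(bot.read_camera('side'),130,170,150,110,5))"
```

```text
t 3.1 yaw 14.0 turn 0.0 then shift [-0.0001 -0.0018  0.0014] q7 -1.79
```

View pics/s1.png

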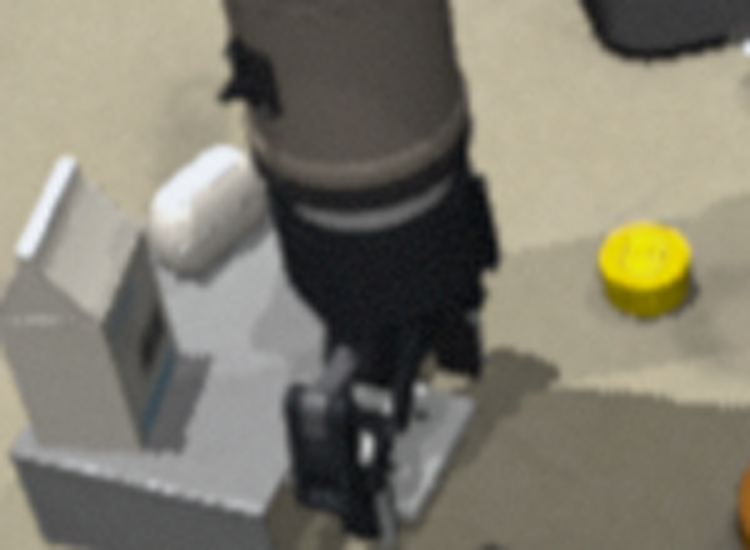

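The near finger stands left of the cover's projecting end, at about (365,480), with the plate's corner at (470,400). The other finger is behind the gripper. The cover is straddled, so I'll close.

Request:
{"api": "nudge_tcp", "payload": {
  "deltas": [
    {"xyz": [0, -0.02, 0.03], "aperture": 1},
    {"aperture": 0.8},
    {"aperture": 0.7},
    {"aperture": 0.65},
    {"aperture": 0.6},
    {"aperture": 0.6},
    {"aperture": 0.6},
    {"aperture": 0.6}
  ],
  "squeeze": 40
}}

```text
t: 3.95
eef_pos: [0.5895, 0.0897, 0.0028]
tool_rot: [0.0, 0.993, 0.122, 0.001]
contact_force: [-1.6, -0.4, 5.7]
gripper_width: 0.714
grasp_force: 42.1
```

Request:
{"api": "nudge_tcp", "payload": {
  "deltas": [
    {"xyz": [-0.08, 0, 0], "aperture": 0.6},
    {"xyz": [-0.16, 0, 0], "aperture": 0.6},
    {"xyz": [-0.2, 0, 0], "aperture": 0.6},
    {"xyz": [-0.24, 0, 0], "aperture": 0.6},
    {"xyz": [-0.24, 0, 0], "aperture": 0.6},
    {"xyz": [-0.24, 0, 0], "aperture": 0.6},
    {"xyz": [-0.24, 0, 0], "aperture": 0.6},
    {"xyz": [-0.24, 0, 0], "aperture": 0.6},
    {"xyz": [-0.2, 0, 0], "aperture": 0.6},
    {"xyz": [-0.12, 0, 0], "aperture": 0.6},
    {"xyz": [-0.04, 0, 0], "aperture": 0.6},
    {"aperture": 0.6}
  ]
}}

```text
t: 5.15
eef_pos: [0.4925, 0.0655, 0.0028]
tool_rot: [-0.0, 0.993, 0.122, 0.001]
contact_force: [1.7, 0.7, 9.7]
gripper_width: 0.712
grasp_force: 44.0
```

Request:
{"api": "nudge_tcp", "payload": {
  "deltas": [
    {"aperture": 0.8},
    {"aperture": 0.85},
    {"aperture": 0.85},
    {"aperture": 0.85}
  ]
}}

```text
t: 5.55
eef_pos: [0.4913, 0.0652, 0.0015]
tool_rot: [0.0, 0.993, 0.122, -0.001]
contact_force: [-0.1, -0.2, -0.7]
gripper_width: 0.85
grasp_force: 0.0
```

```bash
python3 -c "
from h import *
cv2.imwrite('pics/t2.png',crop(bot.read_camera('top'),185,150,100,120,5))"
```

```text
(no output)
```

View pics/t2.png

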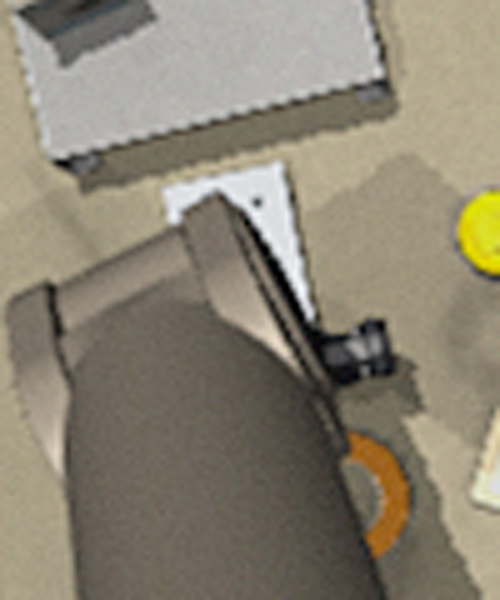

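The cover is out. Its rear edge runs from (163,190) to (285,162) in the crop, ahead of the riser's front edge, and the tape roll has not been touched. I'll raise the tool and move it over the knob.

Converted, -0.045 m is -0.9, -0.04 m is -0.8.

Request:
{"api": "nudge_tcp", "payload": {
  "deltas": [
    {"xyz": [0, 0, -0.2], "aperture": 0.85},
    {"xyz": [0, 0, -0.6], "aperture": 0.85},
    {"xyz": [0, 0, -0.9], "aperture": 0.85},
    {"xyz": [0, 0, -0.9], "aperture": 0.85},
    {"xyz": [0, -0.8, -0.9], "aperture": 0.85},
    {"xyz": [0, -0.9, -0.8], "aperture": 0.85},
    {"xyz": [0, -0.9, -0.6], "aperture": 0.85},
    {"xyz": [0, -0.9, 0], "aperture": 0.7},
    {"xyz": [0, -0.9, 0], "aperture": 0.5},
    {"xyz": [0, -0.9, 0], "aperture": 0.4},
    {"aperture": 0.4}
  ]
}}

```text
t: 6.7
eef_pos: [0.4289, 0.3122, 0.2314]
tool_rot: [-0.002, 0.992, 0.127, 0.0]
contact_force: [-0.0, -0.3, 0.2]
gripper_width: 0.396
grasp_force: 0.0
```

```bash
python3 -c "
from h import *
t=bot.read_camera('top');s=bot.read_camera('side')
cv2.imwrite('pics/ts3.png',np.hstack([crop(t,200,170,66,100,6),crop(s,180,220,66,100,6)]))
a=px('top',185+163.5/5-.5,150+190.5/5-.5,.022);b=px('top',185+285.5/5-.5,150+162.5/5-.5,.022);print(a,b,(a+b)/2)"
```

```text
[0.58653766 0.11809159] [0.60152837 0.05662482] [0.59403301 0.08735821]
```

View pics/ts3.png

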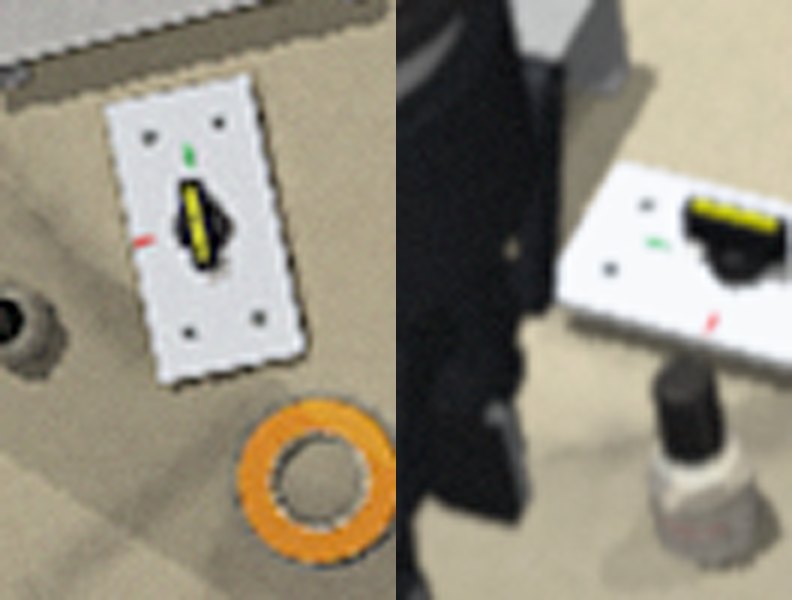

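The top crop shows the cover flat, with corners (106,104), (248,73), (305,354), (165,386). The yellow stripe on the wing runs from (187,187) to (205,264). In the side crop the stripe runs from (694,206) to (776,222).

```bash
python3 - <<'E'
from h import *
T=lambda n,x,y,u0,v0,z:px(n,(x+.5)/6-.5+u0,(y+.5)/6-.5+v0,z)
c=[T("top",x,y,200,170,.022) for x,y in((106,104),(248,73),(305,354),(165,386))]
m=np.mean(c,0);e=c[0]+c[1]-c[2]-c[3];print("plate",m,np.linalg.norm(e)/2,np.degrees(np.arctan2(e[1],e[0])))
w=[T("top",x,y,200,170,.050) for x,y in((187,187),(205,264))];print("wing top",np.mean(w,0))
w=[T("side",x-396,y,180,220,.050) for x,y in((694,206),(776,222))];print("wing side",np.mean(w,0),w)
g=np.array([.4913,.0652]);print("from grip",g+.044*np.array([np.cos(np.radians(14)),np.sin(np.radians(14))]))
to([.535,.0745,.12],14)
E
```

```text
plate [0.53608673 0.07487247] 0.12120416090109111 12.688105778621617
wing top [0.53548696 0.07574754]
wing side [0.53627948 0.07670613] [array([0.55005827, 0.08088657]), array([0.5225007 , 0.07252568])]
from grip [0.53399301 0.07584456]
t 6.8 yaw 14.17 turn 0.003 then shift [0.0445 0.2498 0.1105] q7 -2.19
```

Converted, 0.045 m is 0.9, 0.0388 m is 0.776.

Request:
{"api": "nudge_tcp", "payload": {
  "deltas": [
    {"xyz": [0.106, 0.4, 0], "rz": 0.003, "aperture": 0.4},
    {"xyz": [0.2, 0.776, 0], "aperture": 0.4},
    {"xyz": [0.2, 0.9, 0], "aperture": 0.4},
    {"xyz": [0.2, 0.9, 0], "aperture": 0.4},
    {"xyz": [0.2, 0.9, 0], "aperture": 0.4},
    {"xyz": [0, 0.7, 0.2], "aperture": 0.4},
    {"xyz": [0, 0.4, 0.4], "aperture": 0.4},
    {"xyz": [0, 0, 0.7], "aperture": 0.4},
    {"xyz": [0, 0, 0.7], "aperture": 0.4},
    {"xyz": [0, 0, 0.4], "aperture": 0.4},
    {"aperture": 0.4}
  ]
}}

```text
t: 7.9
eef_pos: [0.5333, 0.0719, 0.1076]
tool_rot: [0.001, 0.993, 0.119, -0.003]
contact_force: [-0.3, 0.1, -0.2]
gripper_width: 0.399
grasp_force: 0.0
```

```bash
python3 -c "
from h import *
to([.5355,.0757,.0345],14)"
```

```text
t 7.9 yaw 13.68 turn -0.0055 then shift [ 0.0035 -0.0032  0.0731] q7 -1.75
```

Request:
{"api": "nudge_tcp", "payload": {
  "deltas": [
    {"xyz": [0.06, -0.06, 0.4], "rz": -0.003, "aperture": 0.4},
    {"xyz": [0, 0, 0.4], "aperture": 0.4},
    {"xyz": [0, 0, 0.3], "aperture": 0.4},
    {"aperture": 0.4},
    {"aperture": 0.4}
  ]
}}

```text
t: 8.4
eef_pos: [0.5384, 0.0777, 0.0559]
tool_rot: [0.0, 0.993, 0.122, 0.0]
contact_force: [-1.0, -0.6, 0.9]
gripper_width: 0.4
grasp_force: 0.0
```

```bash
python3 -c "
from h import *
to([.5355,.0757,.0345],14)"
```

```text
t 8.4 yaw 13.96 turn -0.0006 then shift [-0.0033  0.0013  0.0214] q7 -1.79
```

Converted, 0.008 m is 0.16, 0.005 m is 0.1.

Request:
{"api": "nudge_tcp", "payload": {
  "deltas": [
    {"xyz": [-0.06, 0.026, 0.16], "aperture": 0.4},
    {"xyz": [0, 0, 0.16], "aperture": 0.4},
    {"xyz": [0, 0, 0.1], "aperture": 0.4},
    {"aperture": 0.4},
    {"aperture": 0.4}
  ]
}}

```text
t: 8.9
eef_pos: [0.5353, 0.0762, 0.034]
tool_rot: [-0.0, 0.993, 0.122, -0.0]
contact_force: [0.0, -0.3, 0.0]
gripper_width: 0.396
grasp_force: 0.0
```

```bash
python3 -c "
from h import *
to([.5355,.0757,.0345],14)"
```

```text
t 8.9 yaw 14.01 turn 0.0002 then shift [ 0.      0.0006 -0.0005] q7 -1.8
```

Converted, -0.0005 m is -0.01.

Request:
{"api": "nudge_tcp", "payload": {
  "deltas": [
    {"xyz": [0, 0, -0.01], "aperture": 0.3},
    {"aperture": 0.2},
    {"aperture": 0.1},
    {"aperture": 0.05},
    {"aperture": 0.05},
    {"aperture": 0.05},
    {"aperture": 0.05}
  ],
  "squeeze": 50
}}

```text
t: 9.6
eef_pos: [0.5356, 0.0761, 0.0348]
tool_rot: [0.0, 0.993, 0.122, 0.0]
contact_force: [0.6, -1.8, 2.3]
gripper_width: 0.103
grasp_force: 50.3
```

Request:
{"api": "nudge_tcp", "payload": {
  "deltas": [
    {"xyz": [0, 0, -0.2], "aperture": 0.05},
    {"xyz": [0, 0, -0.4], "aperture": 0.05},
    {"xyz": [0, 0, -0.6], "aperture": 0.05},
    {"xyz": [0, 0, -0.6], "aperture": 0.05},
    {"xyz": [0, 0, -0.4], "aperture": 0.05},
    {"xyz": [0, 0, -0.2], "aperture": 0.05},
    {"aperture": 0.05},
    {"aperture": 0.05}
  ]
}}

```text
t: 10.4
eef_pos: [0.5346, 0.0759, 0.1537]
tool_rot: [0.0, 0.993, 0.122, -0.001]
contact_force: [-0.1, 0.1, -2.3]
gripper_width: 0.104
grasp_force: 49.7
```

```bash
python3 -c "
from h import *
to([.4518,-.2733,.15],26.5)"
```

```text
t 10.4 yaw 14.0 turn -0.2181 then shift [-0.2299  0.2756  0.004 ] q7 -1.72
```

Converted, 0.024 m is 0.48, -0.02 m is -0.4.

Request:
{"api": "nudge_tcp", "payload": {
  "deltas": [
    {"rz": -0.05, "aperture": 0.05},
    {"rz": -0.06, "aperture": 0.05},
    {"rz": -0.06, "aperture": 0.05},
    {"rz": -0.048, "aperture": 0.05},
    {"xyz": [-0.158, 0.19, 0], "aperture": 0.05},
    {"xyz": [-0.3, 0.36, 0], "aperture": 0.05},
    {"xyz": [-0.4, 0.48, 0], "aperture": 0.05},
    {"xyz": [-0.4, 0.48, 0], "aperture": 0.05},
    {"xyz": [-0.4, 0.48, 0], "aperture": 0.05},
    {"xyz": [-0.4, 0.48, 0], "aperture": 0.05},
    {"xyz": [-0.4, 0.48, 0], "aperture": 0.05},
    {"xyz": [-0.4, 0.48, 0], "aperture": 0.05},
    {"xyz": [-0.4, 0.48, 0], "aperture": 0.05},
    {"xyz": [-0.4, 0.48, 0], "aperture": 0.05},
    {"xyz": [-0.4, 0.48, 0], "aperture": 0.05},
    {"xyz": [-0.3, 0.36, 0], "aperture": 0.05},
    {"xyz": [-0.24, 0.282, 0], "aperture": 0.05},
    {"aperture": 0.05},
    {"aperture": 0.05},
    {"aperture": 0.05}
  ]
}}

```text
t: 12.4
eef_pos: [0.4524, -0.2719, 0.1542]
tool_rot: [-0.001, 0.973, 0.23, -0.0]
contact_force: [0.3, -0.4, -3.7]
gripper_width: 0.095
grasp_force: 49.7
```

```bash
python3 -c "
from h import *
to([.4518,-.2733,.0605],26.5)"
```

```text
t 12.4 yaw 26.54 turn 0.0007 then shift [-0.0012  0.0011  0.0937] q7 -0.78
```

Converted, 0.025 m is 0.5, 0.016 m is 0.32.

Request:
{"api": "nudge_tcp", "payload": {
  "deltas": [
    {"xyz": [-0.02, 0.02, 0.3], "aperture": 0.05},
    {"xyz": [0, 0, 0.5], "aperture": 0.05},
    {"xyz": [0, 0, 0.32], "aperture": 0.05},
    {"xyz": [0, 0, 0.12], "aperture": 0.05},
    {"aperture": 0.05},
    {"aperture": 0.05},
    {"aperture": 0.05}
  ]
}}

```text
t: 13.1
eef_pos: [0.4529, -0.2745, 0.0936]
tool_rot: [0.001, 0.973, 0.229, 0.001]
contact_force: [0.1, -0.1, -2.5]
gripper_width: 0.096
grasp_force: 49.7
```

```bash
python3 - <<'E'
from h import *
T=lambda x,y,z:px("top",(x-400+.5)/5-.5+335,(y+.5)/5-.5+200,z)
print(np.mean([T(x,y,.04) for x,y in((517,147),(592,110),(682,290),(602,330))],0))
s=bot.read_camera('side');t=bot.read_camera('top')
cv2.imwrite('pics/s4.png',np.hstack([crop(s,290,120,100,100,4),crop(t,325,190,100,100,4)]))
to([.4518,-.2733,.0605],26.5)
E
```

```text
[ 0.45108643 -0.27490373]
t 13.2 yaw 26.49 turn -0.0002 then shift [-0.0002 -0.0016  0.0329] q7 -0.81
```

View pics/s4.png

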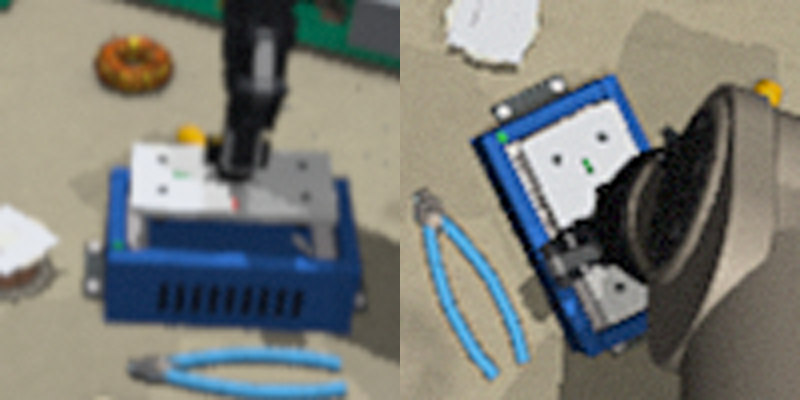

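In the side crop the cover hovers over the housing with corners (133,143), (333,152), (333,222), (135,215). In the top crop it sits inside the pocket outline, parallel to it, with far corners (513,143) and (612,98).

```bash
python3 - <<'E'
from h import *
z=.0936-.0345+.022
S=lambda x,y,z:px("side",(x+.5)/4-.5+290,(y+.5)/4-.5+120,z)
c=[S(x,y,z) for x,y in((133,143),(333,152),(333,222),(135,215))]
print("cover",np.mean(c,0),np.linalg.norm(c[0]-c[1]),np.linalg.norm(c[1]-c[2]),[np.degrees(np.arctan2(*(c[i]-c[j])[::-1])) for i,j in((0,1),(3,2))])
h=[S(x,y,.052) for x,y in((110,170),(352,180),(356,270),(105,260))]
print("housing",np.mean(h,0),np.linalg.norm(h[0]-h[1]),np.linalg.norm(h[1]-h[2]),[np.degrees(np.arctan2(*(h[i]-h[j])[::-1])) for i,j in((0,1),(3,2))])
E
```

```text
cover [ 0.45171569 -0.26756681] 0.12098304506803143 0.06817501914505236 [np.float64(26.14597750460008), np.float64(27.318854778697247)]
housing [ 0.45122946 -0.26977051] 0.15044980501909685 0.08690578735769228 [np.float64(26.60929895119751), np.float64(27.061885743910853)]
```

Converted, -0.001 m is -0.02, -0.0005 m is -0.01.

Request:
{"api": "nudge_tcp", "payload": {
  "deltas": [
    {"xyz": [-0.01, -0.02, 0], "aperture": 0.05},
    {"xyz": [0, 0, 0.08], "aperture": 0.05},
    {"xyz": [0, 0, 0.12], "aperture": 0.05},
    {"xyz": [0, 0, 0.12], "aperture": 0.05},
    {"xyz": [0, 0, 0.08], "aperture": 0.05},
    {"aperture": 0.05},
    {"aperture": 0.05}
  ]
}}

```text
t: 13.9
eef_pos: [0.4512, -0.2736, 0.0724]
tool_rot: [-0.0, 0.973, 0.229, -0.0]
contact_force: [-0.0, -0.8, -2.0]
gripper_width: 0.099
grasp_force: 49.7
```

Request:
{"api": "nudge_tcp", "payload": {
  "deltas": [
    {"xyz": [0, 0, 0.08], "aperture": 0.05},
    {"xyz": [0, 0, 0.08], "aperture": 0.05},
    {"xyz": [0, 0, 0.06], "aperture": 0.05},
    {"xyz": [0, 0, 0.02], "aperture": 0.05},
    {"aperture": 0.05},
    {"aperture": 0.05}
  ]
}}

```text
t: 14.5
eef_pos: [0.4511, -0.2737, 0.0608]
tool_rot: [-0.0, 0.973, 0.229, -0.0]
contact_force: [-1.4, 0.8, 1.9]
gripper_width: 0.102
grasp_force: 50.5
```

```bash
python3 -c "
from h import *
to([.4517,-.2738,.0605],26.5)"
```

```text
t 14.5 yaw 26.49 turn -0.0002 then shift [0.0005 0.0003 0.0003] q7 -0.83
```

Request:
{"api": "nudge_tcp", "payload": {
  "deltas": [
    {"xyz": [0, 0, 0.02], "aperture": 0.05},
    {"xyz": [0, 0, 0.01], "aperture": 0.05},
    {"aperture": 0.05},
    {"aperture": 0.05}
  ]
}}

```text
t: 14.9
eef_pos: [0.4512, -0.2738, 0.0605]
tool_rot: [0.0, 0.973, 0.229, -0.0]
contact_force: [-4.8, 2.5, 15.1]
gripper_width: 0.105
grasp_force: 52.2
```

Converted, 0.0003 m is 0.006.

Request:
{"api": "nudge_tcp", "payload": {
  "deltas": [
    {"rz": 0.08, "aperture": 0.05},
    {"rz": 0.13, "aperture": 0.05},
    {"rz": 0.13, "aperture": 0.05},
    {"rz": 0.13, "aperture": 0.05},
    {"rz": 0.13, "aperture": 0.05},
    {"rz": 0.13, "aperture": 0.05},
    {"xyz": [0, 0, 0.006], "rz": 0.13, "aperture": 0.05},
    {"xyz": [0, 0, 0.006], "rz": 0.13, "aperture": 0.05}
  ],
  "squeeze": 30
}}

```text
t: 15.7
eef_pos: [0.4516, -0.2735, 0.0585]
tool_rot: [-0.0, 0.965, -0.263, 0.0]
contact_force: [0.1, 0.2, -1.3]
gripper_width: 0.101
grasp_force: 49.8
```

Request:
{"api": "nudge_tcp", "payload": {
  "deltas": [
    {"xyz": [0, 0, 0.006], "rz": 0.13, "aperture": 0.05},
    {"xyz": [0, 0, 0.006], "rz": 0.13, "aperture": 0.05},
    {"xyz": [0, 0, 0.006], "rz": 0.13, "aperture": 0.05},
    {"xyz": [0, 0, 0.006], "rz": 0.13, "aperture": 0.05},
    {"xyz": [0, 0, 0.004], "rz": 0.06, "aperture": 0.05},
    {"rz": 0.03, "aperture": 0.05},
    {"aperture": 0.05},
    {"aperture": 0.05}
  ]
}}

```text
t: 16.5
eef_pos: [0.4514, -0.2737, 0.0571]
tool_rot: [-0.0, 0.843, -0.538, 0.0]
contact_force: [1.0, 0.9, -2.6]
gripper_width: 0.101
grasp_force: 49.8
```

```bash
python3 -c "
from h import *
to([.4517,-.2738,.0605],26.5-90);print(bot.get_obs()['torque'])"
```

```text
t 16.5 yaw -65.1 turn -0.0279 then shift [ 0.0002 -0.0002 -0.0034] q7 -2.13
[ 0.04874777 -0.02877875 -0.02195872]
```

Converted, -0.045 m is -0.9, -0.04 m is -0.8.

Request:
{"api": "nudge_tcp", "payload": {
  "deltas": [
    {"aperture": 0.2},
    {"aperture": 0.3},
    {"aperture": 0.4},
    {"aperture": 0.4},
    {"xyz": [0, 0, -0.2], "aperture": 0.4},
    {"xyz": [0, 0, -0.6], "aperture": 0.4},
    {"xyz": [0, 0, -0.9], "aperture": 0.4},
    {"xyz": [0, 0, -0.9], "aperture": 0.4},
    {"xyz": [0, 0, -0.9], "aperture": 0.4},
    {"xyz": [-0.6, 0.6, 0], "aperture": 0.4},
    {"xyz": [-0.8, 0.6, 0], "aperture": 0.4},
    {"xyz": [-0.8, 0.6, 0], "aperture": 0.4},
    {"xyz": [-0.8, 0.6, 0], "aperture": 0.4},
    {"xyz": [-0.6, 0.4, 0], "aperture": 0.4},
    {"aperture": 0.4},
    {"aperture": 0.4}
  ]
}}

```text
t: 18.1
eef_pos: [0.2486, -0.1691, 0.2329]
tool_rot: [-0.001, 0.843, -0.539, 0.001]
contact_force: [-0.1, -0.0, 0.4]
gripper_width: 0.404
grasp_force: 0.0
```

```bash
python3 - <<'E'
from h import *
s=bot.read_camera('side');t=bot.read_camera('top');cv2.imwrite("pics/top_f.png",t)
cv2.imwrite('pics/f5.png',np.hstack([crop(s,290,120,100,130,4),crop(t,335,180,100,130,4)]))
E
```

```text
(no output)
```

View pics/f5.png

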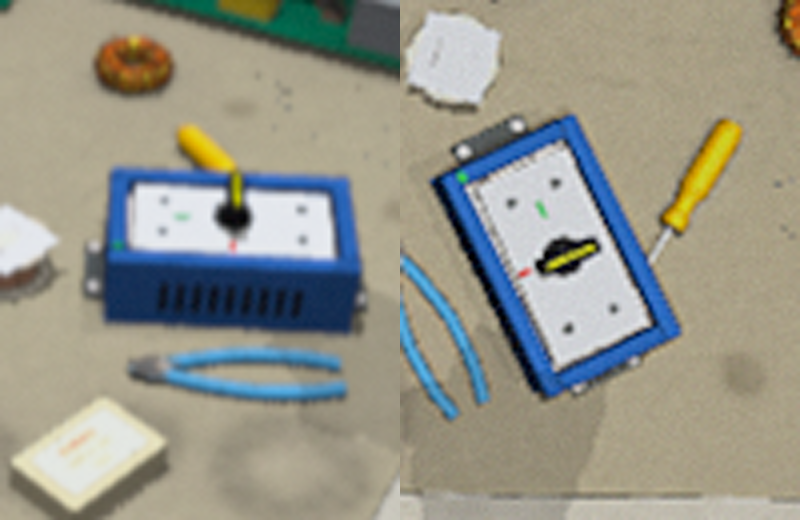

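The cover lies flat and below the rim of the pocket. The wing's stripe, from (545,270) to (597,247), runs parallel to the housing's short side and points at the red mark at (525,273), so the fastener is locked. The driver, cutter, reel and fuse box have not moved, and the tool is clear.

```bash
python3 -c "
from station import bot
print(bot.hand_in())"
```

```text
the job is handed in; nothing more can be done
None
```

I handed the job in at about 18 s: the cover was drawn out and set down clear of the riser, then lowered home in the housing's seat and locked a quarter turn clockwise, and I saw no other loose item moved; `hand_in()` gave no verdict.

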